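# Sort the glue syringes by plunger position

### The job

Sort the two amber glue syringes by their plungers: lay the one whose plunger is pulled out flat in the long wooden box, and the one whose plunger is pushed in flat in the low, wide plastic tray. Leave both lying there, let go of.

Things in the scene. Friction and masses are not known exactly. Their poses are not given: they have to be found in the camera images.
- drawn_barrel (a point): Syringe with plunger PULLED OUT: amber barrel 22 mm in diameter, 84 long, lying flat; 38 mm wide flange at its rear keeps it from rolling. Point: middle of the barrel, 11 mm above the table; x along the barrel to the nozzle (ends 56 mm ahead), z up. 10 mm black plunger rod, stiff (5 N), its 20 mm thumb disc ends 96 to 109 mm behind the point. About 40 g; grip it across the barrel.
- spent_barrel (a point): Syringe with plunger PUSHED IN: amber barrel 22 mm in diameter, 84 long, lying flat; 38 mm wide flange at its rear keeps it from rolling. Point: middle of the barrel, 11 mm above the table; x along the barrel to the nozzle (ends 56 mm ahead), z up. 10 mm black plunger rod, stiff (5 N), its 20 mm thumb disc ends 54 to 58 mm behind the point. About 40 g; grip it across the barrel.
- box_in (a point): Centre of the inner floor of the long wooden box (fixed, open on top; outside 262 x 122 x 45 mm, inside 250 x 110 mm, walls 6 mm thick, rim 45 mm above the table). The point lies on the floor's upper face, 6 mm above the table; x runs along the long side, z up.
- tray_in (a point): Centre of the inner floor of the low dark grey plastic tray (fixed, open on top; outside 200 x 150 x 22 mm, inside 192 x 142 mm, walls 4 mm thick, rim 22 mm above the table). The point lies on the floor's upper face, 4 mm above the table; x runs along the long side, z up.
There are look-alikes about, which are no part of the job. Leave any red look-alike of the part that bears drawn_barrel alone. Leave any purple look-alike of the part that bears spent_barrel alone.

How it is judged:
By the outcome, as a careful person would: the job done as asked, in the order asked, and still so for the second after the job is handed in, with the robot touching nothing.
It also fails if it takes over 51 s, if anything falls off the work surface, if the arm or the gripper's body presses on something with over 40 N, if the wrist force passes 120 N, or if a joint passes its speed limit or range.

### The arm

A 7-joint arm with a two-finger parallel gripper is mounted at the origin on the work surface. World frame = base frame: x ahead of the robot, y to its left, z up, the work surface at z = 0. Lengths are in m, angles in rad, forces in N, time in s.
With the tool pointing down it reaches from about 0.375 to 0.925 m from the base axis. Payload 3.1 kg.
Tool frame: the origin (TCP) lies at the centre of the arm's flange, where the gripper is bolted on; the fingertips stand 173 mm ahead of it and the grasp point (between the pads) lies 155 mm ahead of it; z points along the fingers, y is the line along which they close (so a half turn about z gives the same grasp; the last joint's range is limited). The gripper opens to 85 mm and grips with 20 to 120 N. Pads are 22 mm wide; open, the fingers measure 114 mm over their backs; the gripper's body (76 mm by 85 mm) begins 54 mm behind the grasp point. The pads swing forward as they close: fully open they stand 13 mm farther back than shut.
Start: joints at [-1.423, 0.383, 0.044, 1.598, -0.018, 1.161, -0.05], TCP at [0.158, 0.63, 0.405] pointing down, gripper open.
Joint ranges: [-2.61, 2.61], [-0.41, 2.15], [-1.48, 1.57], [0, 2.5], [-1.57, 4.71], [0.05, 1.97], [-2.85, 2.85]. Speed limits (rad/s): [2.79, 2.79, 3.14, 3.14, 3.14, 3.14, 3.14].

### API

Orientations are given as a unit quaternion [w, x, y, z].
In Python, from cell import robot gives the robot as it stands.
- The arm moves only by the shell command python3 -m crank 'ROWS' [FORCE]. ROWS is JSON, one flat list of numbers, 7 for each row, row after row: the turn, a rotation vector about the tool's x, y, z in degrees, then the shift along the tool's x, y, z in mm, then the opening, from 0 (shut) to 1 (fully open). A call has 1 to 8 rows; each row shifts and turns the commanded pose from where the row before left it, along the tool's axes as they then stand; what a row does not reach is not made up. A row lasts 1/12 s, in which the tool goes at most 41.7 mm and 7.16 degrees, less where a joint would pass 70% of its speed; a pose out of reach is approached as far as the arm can. A call with a gripper value outside its range is refused whole. The fingers move at their own pace and stop on an object; FORCE is the grip in N (left out, the last holds). Time passes only in rows, so rows that do not move let the fingers close. It gives the time, the measured TCP pose, the force, the opening and the grip force at its end, in the units of the state.
- robot.read_state(): the state, without advancing time (a new reading comes with each control period).
- robot.grab_frame(name): name is "scene" or "top" or "wrist"; returns a dict with "pixels" (400x640x3 uint8, red, green, blue), "range_z" (400x640 float32, m along the optical axis (not along the pixel's ray), 0 where there is no reading), "K" (3x3 intrinsics, pixels), "dist" ([k1, k2, p1, p2, k3] as OpenCV has them; the pictures are not rectified), "rvec" (rotation vector, rad) and "tvec" (3), from world to camera coordinates, as OpenCV has them. Camera axes: x right, y down, z forward; pixel columns grow to the right and rows downward; lengths in m; the calibration is good to about 2 mm. A picture is of the moment at which its call begins.
- robot.sign_off(): hands the job in; it is judged then, once.
The state is a dict: "clock": time; "q": joint angles; "dq": joint speeds; "joint_efforts": joint torques, N m; "ee_pos": TCP position; "eef_rot": TCP orientation; "ft_force": force on the tool from outside, world axes, zero at the start; "moment": the same for the moment, N m; "width": finger opening in m; "finger_force": force on a finger pad.
Only numpy, scipy, OpenCV 4.12 (cv2) and the standard library are available. Lean on these libraries where they do the work, as an engineer would, in place of code of your own. Each camera call takes 0.05 s, during which the arm holds its last target. There are 200 camera calls.

## Working session

There is one attempt and no reset: what is moved stays moved. The work goes in short steps, Python scripts to look and compute and a shell command to move; the robot and the scene stay as the last step left them, time stands still between calls to the robot, and variables do not carry over. Pictures are saved under pics/ and viewed, at most 10 in all, crops included, and the job is handed in when it is done.

```bash
mkdir -p pics; ls
cat > h.py <<'E'
import numpy as np, cv2
from cell import robot
def grab(n):
    f=robot.grab_frame(n); f['R']=cv2.Rodrigues(np.array(f['rvec'],float))[0]; f['t']=np.array(f['tvec'],float).ravel(); return f
def ray(f,uv,z):
    p=cv2.undistortPoints(np.array(uv,float).reshape(-1,1,2),np.array(f['K'],float),np.array(f['dist'],float)).reshape(-1,2)
    d=np.c_[p,np.ones(len(p))]@f['R']; c=-f['R'].T@f['t']
    return c+d*((z-c[2])/d[:,2])[:,None]
def save(f,name,crop=None,s=1):
    im=f['pixels'][...,::-1]
    if crop: im=im[crop[1]:crop[3],crop[0]:crop[2]]
    cv2.imwrite('pics/'+name,cv2.resize(np.ascontiguousarray(im),None,fx=s,fy=s,interpolation=cv2.INTER_CUBIC))
E
python3 - <<'E'
from h import *
import pickle
for n in('top','scene'):
    f=grab(n); save(f,n+'0.png'); pickle.dump(f,open(n+'0.pkl','wb'))
    print(n,-f['R'].T@f['t'],f['R'][2])
s=robot.read_state();print(s['clock'],s['ee_pos'],s['eef_rot'],s['width'])
E
```

```text
pics
top [0.26083404 0.00684322 1.35211979] [ 0.16060452 -0.00189399 -0.98701702]
scene [ 0.83017186 -0.2200195   0.80379665] [-0.43747838  0.22768503 -0.86992654]
0.1 [0.15803624 0.63004133 0.40340515] [-7.50523257e-05  1.22535076e-01  9.92463454e-01 -1.20064644e-03] 0.08523558801128697
```

View pics/top0.png

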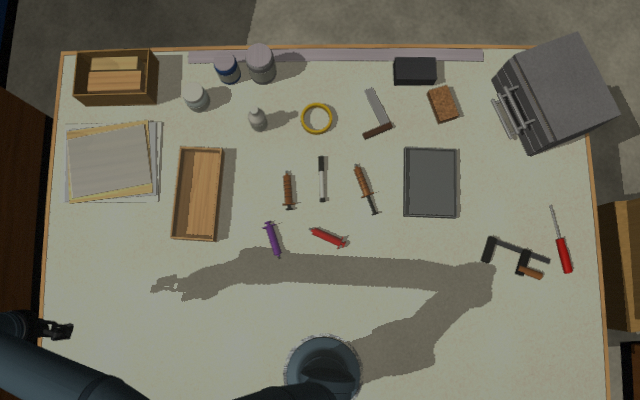

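View pics/scene0.png

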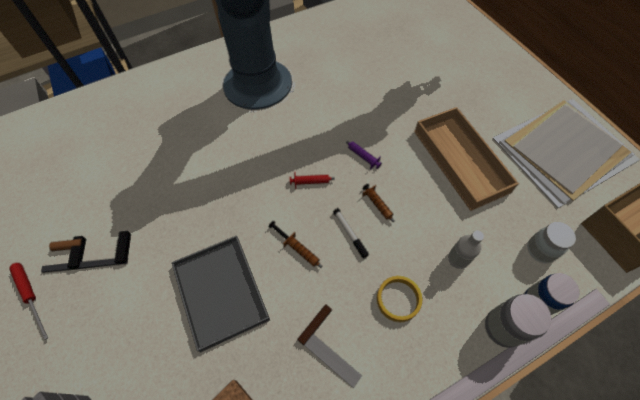

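The top view shows two amber syringes: A at (289,190), apparently pushed in, and B at (366,187), with its black rod pulled out towards (376,212). A purple one at (273,238) and a red one at (328,237) are look-alikes. The long box is at (198,194), the tray at (431,182), and a second box holding blocks at (115,78). I'll confirm with an enlarged crop and measure.

Run:
```python
from h import *
import pickle
f=pickle.load(open('top0.pkl','rb')); g=pickle.load(open('scene0.pkl','rb'))
save(g,'crop.png',(255,170,405,280),5)
for nm,F,boxes in(('top',f,((275,160,305,215),(345,155,385,220))),('scene',g,((355,178,400,228),(262,215,328,275)))):
    hsv=cv2.cvtColor(F['pixels'],cv2.COLOR_RGB2HSV)
    for b in boxes:
        sub=hsv[b[1]:b[3],b[0]:b[2]]
        for c,m in(('amber',(sub[...,0]>5)&(sub[...,0]<20)&(sub[...,1]>130)&(sub[...,2]>60)),):
            n,l,st,ce=cv2.connectedComponentsWithStats(m.astype(np.uint8))
            k=1+np.argmax(st[1:,4]); ys,xs=np.nonzero(l==k)
            P=ray(F,np.c_[xs+b[0],ys+b[1]],.011)[:,:2]
            ctr,sz,an=cv2.minAreaRect((P*1000).astype(np.float32))
            print(nm,b,c,st[k,4],'rect ctr',np.round(ctr),np.round(sz),round(an,1))
# containers: rim corners
hsv=cv2.cvtColor(f['pixels'],cv2.COLOR_RGB2HSV)
def quad(pts,z): 
    P=ray(f,pts,z)[:,:2]; print(np.round(P,3).tolist(),np.round(np.linalg.norm(P-np.roll(P,-1,0),axis=1),3),P.mean(0).round(4))
quad([(180,147),(223,149),(216,241),(171,239)],.045)
quad([(404,147),(457,148),(459,217),(404,217)],.022)
```

```text
top (275, 160, 305, 215) amber 149 rect ctr [511.  92.] [86. 26.] 6.6
top (345, 155, 385, 220) amber 160 rect ctr [ 531. -116.] [86. 22.] 20.9
scene (355, 178, 400, 228) amber 164 rect ctr [505.  93.] [26. 84.] 89.9
scene (262, 215, 328, 275) amber 226 rect ctr [ 528. -120.] [85. 27.] 15.5
[[0.629, 0.396], [0.621, 0.273], [0.362, 0.286], [0.368, 0.412]] [0.123 0.259 0.125 0.261] [0.4948 0.3418]
[[0.628, -0.242], [0.624, -0.396], [0.424, -0.39], [0.426, -0.234]] [0.154 0.2   0.156 0.202] [ 0.5252 -0.3151]
```

View pics/crop.png

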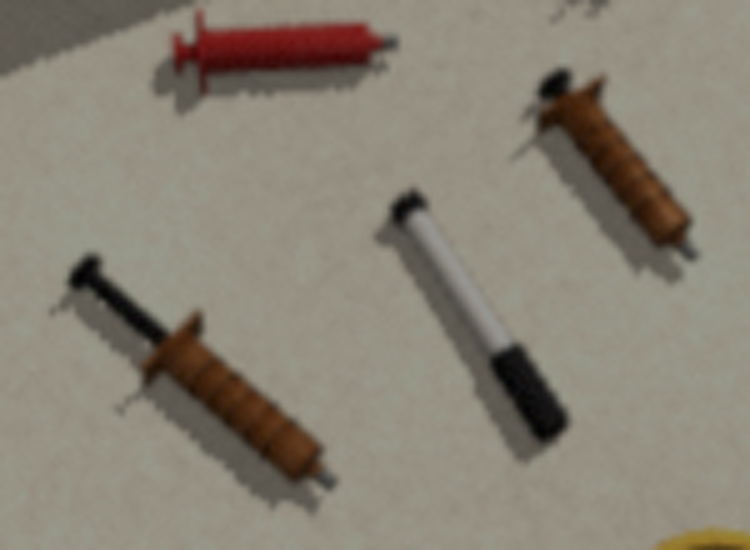

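The crop confirms it. Bottom left (scene ~300,250) is amber with a long black rod, so it is the drawn one. Top right (scene ~378,203) is amber with its disc against the flange, so it is the spent one. The white pen and the red syringe are not part of the job. Container sizes match the long box (0.495, 0.342) and the tray (0.525, -0.315). I'll move above the drawn syringe.

```bash
cat >> h.py <<'E'
from scipy.spatial.transform import Rotation as Ro
def go(x,y,z,yaw=None):
    s=robot.read_state(); w,a,b,c=s['eef_rot']; R=Ro.from_quat([a,b,c,w])
    M=R.as_matrix(); p=np.array(s['ee_pos'])
    print('t',round(s['clock'],2),'pos',p.round(4),'yaw(tool y)',round(np.degrees(np.arctan2(M[1,1],M[0,1])),1),'tilt',M[:,2].round(3),'w',round(s['width'],4),'ff',np.round(s['finger_force'],1))
    print('shift tool mm',np.round(M.T@(np.array([x,y,z])-p)*1000,1))
    if yaw is not None:
        D=Ro.from_euler('z',yaw,degrees=True).as_matrix()@np.array([[0,1,0],[1,0,0],[0,0,-1]])  # tool y along world x rot by yaw
        print('turn deg',np.degrees((R.inv()*Ro.from_matrix(D)).as_rotvec()).round(1))
E
python3 -m crank '[0,0,0,-26,-30,0,1,0,0,0,-26,-30,0,1,0,0,0,-26,-30,0,1,0,0,0,-26,-30,0,1,0,0,0,-26,-30,0,1,0,0,0,-26,-30,0,1,0,0,0,-26,-30,0,1,0,0,0,-26,-30,0,1]' 25
python3 -m crank '[0,0,0,-26,-30,0,1,0,0,0,-26,-30,0,1,0,0,0,-26,-30,0,1,0,0,0,-26,-30,0,1,0,0,0,-26,-30,0,1,0,0,0,-26,-30,0,1,0,0,0,-26,-30,0,1,0,0,0,-26,-30,0,1]'
python3 -c "
from h import *
go(.53,-.118,.38,108)"
```

```text
clock: 0.77
ee_pos: [0.3019, 0.3449, 0.4042]
eef_rot: [-0.0, 0.122, 0.992, -0.0]
ft_force: [1.3, 0.3, 0.9]
width: 0.0856
finger_force: 0.0
clock: 1.43
ee_pos: [0.4449, 0.0616, 0.4045]
eef_rot: [-0.0, 0.123, 0.992, 0.0]
ft_force: [0.6, 0.3, -0.8]
width: 0.0853
finger_force: 0.0
t 1.43 pos [0.4449 0.0616 0.4045] yaw(tool y) 75.9 tilt [-0.     0.001 -1.   ] w 0.0853 ff 0.0
shift tool mm [-126.2 -153.5   24.4]
turn deg [  0.   -0.  -32.1]
```

```bash
python3 -m crank '[0,0,0,-25,-31,5,0.7,0,0,0,-25,-31,5,0.7,0,0,0,-25,-31,5,0.7,0,0,0,-25,-31,5,0.7,0,0,0,-25,-30,5,0.7,0,0,-6.4,0,0,0,0.7,0,0,-6.4,0,0,0,0.7,0,0,-6.4,0,0,0,0.7]' 
python3 -m crank '[0,0,-6.4,0,0,0,0.7,0,0,-6.4,0,0,0,0.7,0,0,0,0,0,0,0.7,0,0,0,0,0,0,0.7]'
python3 -c "
from h import *
go(.53,-.118,.176,108)
import pickle
f=grab('wrist');save(f,'w1.png');pickle.dump(f,open('w1.pkl','wb'));print(-f['R'].T@f['t'])"
```

```text
clock: 2.1
ee_pos: [0.5284, -0.1173, 0.3787]
eef_rot: [-0.001, -0.046, 0.999, -0.0]
ft_force: [0.2, 0.0, -0.2]
width: 0.0596
finger_force: 0.0
clock: 2.43
ee_pos: [0.5284, -0.1161, 0.3793]
eef_rot: [-0.0, -0.154, 0.988, 0.0]
ft_force: [-0.0, 0.4, 0.8]
width: 0.0592
finger_force: 0.0
t 2.43 pos [ 0.5284 -0.1161  0.3793] yaw(tool y) 107.8 tilt [-0.001  0.    -1.   ] w 0.0592 ff 0.0
shift tool mm [ -1.1  -2.4 203.3]
turn deg [ 0.  -0.  -0.2]
[ 0.458378   -0.13873753  0.34819518]
```

View pics/w1.png

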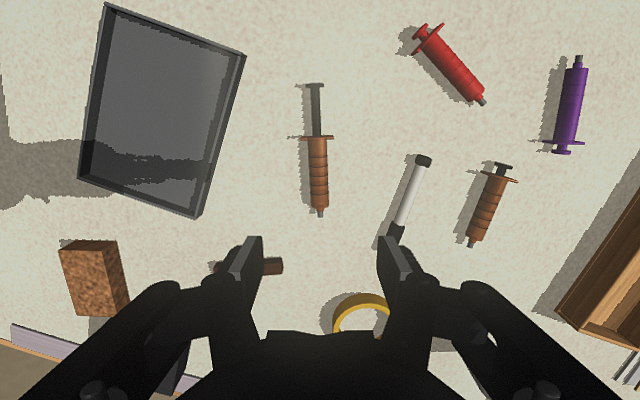

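The wrist view shows the drawn syringe at (318,170), with its flange at (317,136) and disc at (314,86). The spent one is at (488,205).

Run:
```python
from h import *
import pickle
F=pickle.load(open('w1.pkl','rb'))
hsv=cv2.cvtColor(F['pixels'],cv2.COLOR_RGB2HSV)
for b,(n0,d0) in(((290,125,345,225),((321,216),(315,86))),((455,165,525,250),((471,246),(502,165)))):
    sub=hsv[b[1]:b[3],b[0]:b[2]]; m=(sub[...,0]>3)&(sub[...,0]<20)&(sub[...,1]>110)&(sub[...,2]>50)
    n,l,st,ce=cv2.connectedComponentsWithStats(m.astype(np.uint8)); k=1+np.argmax(st[1:,4]); ys,xs=np.nonzero(l==k)
    P=ray(F,np.c_[xs+b[0],ys+b[1]],.011)[:,:2]
    e=ray(F,[n0,d0],.011)[:,:2]; u=(e[0]-e[1])/np.linalg.norm(e[0]-e[1])
    c=P.mean(0); a=(P-c)@u; mid=c+u*(a.max()+a.min())/2
    print('len',np.ptp(a).round(4),'mid',mid.round(4),'yaw',np.degrees(np.arctan2(u[1],u[0])).round(1),'nozzle',((e[0]-mid)@u).round(3),'disc',((e[1]-mid)@u).round(3))
```

```text
len 0.0337 mid [ 0.5064 -0.1231] yaw 20.3 nozzle 0.08 disc -0.072
len 0.0903 mid [0.5118 0.1002] yaw 6.1 nozzle 0.051 disc -0.058
```

```bash
python3 -m crank '[0,0,-2.4,0,0,30,0.7,0,0,0,0,0,40,0.7,0,0,0,0,0,40,0.7,0,0,0,0,0,40,0.7,0,0,0,0,0,30,0.7,0,0,0,0,0,15,0.7,0,0,0,0,0,8,0.7,0,0,0,0,0,0,0.7]' 
python3 -m crank '[0,0,0,0,0,0,0.1,0,0,0,0,0,0,0,0,0,0,0,0,0,0,0,0,0,0,0,0,0,0,0,0,0,0,0,0,0,0,0,0,0,0,0]' 30
python3 -c "
from h import *
go(.53,-.116,.176,110)"
```

```text
clock: 3.15
ee_pos: [0.5277, -0.1158, 0.1748]
eef_rot: [-0.002, -0.176, 0.984, 0.0]
ft_force: [-1.2, -0.4, -0.0]
width: 0.0597
finger_force: 0.0
clock: 3.65
ee_pos: [0.5298, -0.1164, 0.1785]
eef_rot: [0.002, -0.176, 0.984, -0.0]
ft_force: [-0.4, 0.1, 7.3]
width: 0.021
finger_force: 29.6
t 3.65 pos [ 0.5298 -0.1164  0.1785] yaw(tool y) 110.3 tilt [ 0.004  0.    -1.   ] w 0.021 ff 29.6
shift tool mm [-0.3  0.3  2.5]
turn deg [-0.1  0.2  0.3]
```

```bash
python3 -m crank '[0,0,0,0,0,-15,0,0,0,0,0,0,-35,0,0,0,0,0,0,-35,0,0,0,0,0,0,-30,0,0,0,5.8,0,0,0,0,0,0,5.8,0,0,0,0,0,0,5.8,0,0,0,0,0,0,5.8,0,0,0,0]'
python3 -c "
from h import *
go(.521,.340,.29,87)"
```

```text
clock: 4.32
ee_pos: [0.5285, -0.116, 0.2923]
eef_rot: [0.001, 0.028, 1.0, 0.0]
ft_force: [-0.2, 0.1, -0.7]
width: 0.0208
finger_force: 29.6
t 4.32 pos [ 0.5285 -0.116   0.2923] yaw(tool y) 86.8 tilt [ 0.001  0.001 -1.   ] w 0.0208 ff 29.6
shift tool mm [ 32.8 454.9   2.7]
turn deg [ 0.1  0.1 -0.2]
```

```bash
python3 -m crank '[0,0,0,2,30,0,0,0,0,0,3,38,0,0,0,0,0,3,38,0,0,0,0,0,3,38,0,0,0,0,0,3,38,0,0,0,0,0,3,38,0,0,0,0,0,3,38,0,0,0,0,0,3,38,0,0]'
python3 -m crank '[0,0,0,2,38,0,0,0,0,0,2,38,0,0,0,0,0,2,38,0,0,0,0,0,2,30,0,0,0,0,0,2,15,0,0,0,0,0,0,0,0,0,0,0,0,0,0,0,0]'
python3 -c "
from h import *
go(.521,.340,.186,87)
f=grab('wrist');save(f,'w2.png')
P=ray(f,[[320,100],[320,220]],.12);print(P.round(3))"
```

```text
clock: 4.98
ee_pos: [0.5199, 0.1825, 0.292]
eef_rot: [0.0, 0.025, 1.0, 0.0]
ft_force: [0.2, -0.5, 0.3]
width: 0.0207
finger_force: 29.6
clock: 5.57
ee_pos: [0.5182, 0.3399, 0.2915]
eef_rot: [-0.0, 0.024, 1.0, -0.001]
ft_force: [0.4, -0.8, -0.7]
width: 0.0207
finger_force: 29.6
t 5.57 pos [0.5182 0.3399 0.2915] yaw(tool y) 87.2 tilt [-0.    -0.001 -1.   ] w 0.0207 ff 29.6
shift tool mm [ -2.9   0.3 105.5]
turn deg [-0.1 -0.   0.2]
[[0.442 0.343 0.12 ]
 [0.501 0.34  0.12 ]]
```

View pics/w2.png

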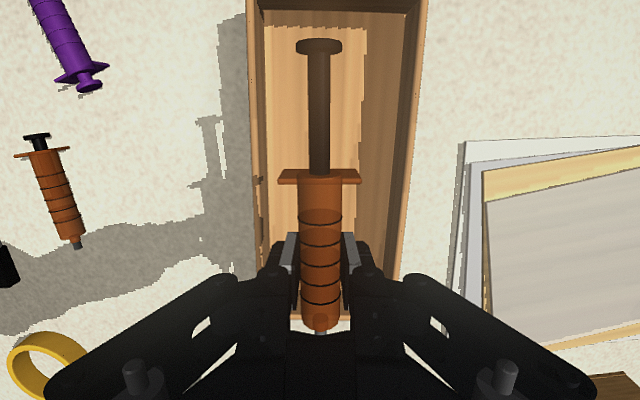

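The syringe is held straight over the box, with its disc at (319,45), flange at (320,176) and the box walls at about x=258 and 418. The box centre is a few mm to +y, so I'll nudge that way and lower.

```bash
python3 -m crank '[0,0,0,0,4,20,0,0,0,0,0,0,30,0,0,0,0,0,0,25,0,0,0,0,0,0,15,0,0,0,0,0,0,10,0,0,0,0,0,0,4,0,0,0,0,0,0,0,0]'
python3 -m crank '[0,0,0,0,0,0,0.2,0,0,0,0,0,0,0.35,0,0,0,0,0,0,0.4,0,0,0,0,0,0,0.4,0,0,0,0,0,-10,0.4,0,0,0,0,0,-30,0.4,0,0,0,0,0,-35,0.4,0,0,0,0,0,-35,0.4]'
python3 -c "
from h import *
go(.51,.097,.29,95)
f=grab('wrist');save(f,'w3.png')"
```

```text
clock: 6.2
ee_pos: [0.5191, 0.3427, 0.1873]
eef_rot: [-0.0, 0.026, 1.0, -0.001]
ft_force: [0.1, 0.1, 0.8]
width: 0.0209
finger_force: 29.6
clock: 6.87
ee_pos: [0.5184, 0.3437, 0.2991]
eef_rot: [-0.0, 0.025, 1.0, -0.001]
ft_force: [0.5, 0.5, 0.2]
width: 0.034
finger_force: 0.0
t 6.87 pos [0.5184 0.3437 0.2991] yaw(tool y) 87.1 tilt [-0.001 -0.001 -1.   ] w 0.034 ff 0.0
shift tool mm [  -4.1 -246.8    9.3]
turn deg [-0.1 -0.1 -7.9]
```

View pics/w3.png

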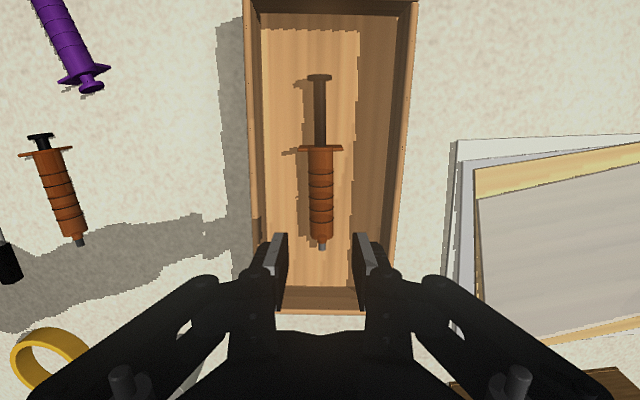

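The drawn syringe lies flat in the box at (320,150–250). Next is the spent one.

```bash
python3 -m crank '[0,0,-4,-2,-30,0,0.6,0,0,-4,0,-38,0,0.6,0,0,0,0,-38,0,0.6,0,0,0,0,-38,0,0.6,0,0,0,0,-38,0,0.6,0,0,0,0,-35,0,0.6,0,0,0,0,-25,0,0.6,0,0,0,0,0,0,0.6]'
python3 -c "
from h import *
go(.51,.095,.176,95)
f=grab('wrist');save(f,'w4.png')
hsv=cv2.cvtColor(f['pixels'],cv2.COLOR_RGB2HSV)
m=(hsv[...,0]>3)&(hsv[...,0]<20)&(hsv[...,1]>110)&(hsv[...,2]>50)
n,l,st,ce=cv2.connectedComponentsWithStats(m.astype(np.uint8))
for k in range(1,n):
    if st[k,4]>500:
        ys,xs=np.nonzero(l==k);P=ray(f,np.c_[xs,ys],.011)[:,:2]*1000
        r=cv2.minAreaRect(P.astype(np.float32));print(st[k],np.round(r[0]),np.round(r[1]),r[2])"
```

```text
clock: 7.58
ee_pos: [0.5359, 0.0943, 0.299]
eef_rot: [0.001, -0.039, 0.999, -0.002]
ft_force: [0.1, -1.7, -0.7]
width: 0.0513
finger_force: 0.0
t 7.58 pos [0.5359 0.0943 0.299 ] yaw(tool y) 94.4 tilt [ 0.002 -0.003 -1.   ] w 0.0513 ff 0.0
shift tool mm [ 26.    3.1 122.9]
turn deg [-0.2  0.1 -0.6]
[  486     0   154   316 29047] [503. 368.] [177. 297.] 85.96658325195312
[ 37 287  70  31 881] [ 685. -170.] [16. 91.] 23.01910972595215
```

View pics/w4.png

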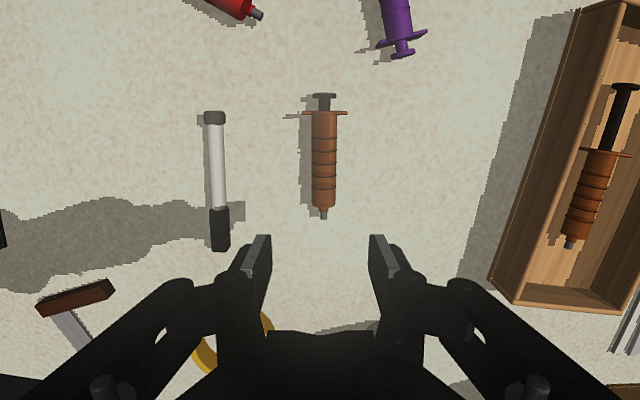

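The spent syringe is centred: nozzle (324,217), flange (325,113), disc (324,97). Its axis is vertical in the image, so yaw is aligned. The white pen is clear at (215,180).

```bash
python3 -c "
from h import *
f=grab('wrist')
P=ray(f,[[324,217],[325,113],[324,97]],.011)[:,:2];print(P.round(4))
u=P[0]-P[1];L=np.linalg.norm(u);u/=L
m=P[0]-.056*u;print(L,np.degrees(np.arctan2(u[1],u[0])),m)
go(m[0],m[1],.178,95)"
```

```text
[[0.5627 0.1036]
 [0.4683 0.0964]
 [0.4553 0.0944]]
0.09465719892756859 4.340818866624157 [0.5068301  0.09931426]
t 7.68 pos [0.5358 0.1008 0.2986] yaw(tool y) 94.9 tilt [ 0.001  0.001 -1.   ] w 0.051 ff 0.0
shift tool mm [ 29.1   0.9 120.6]
turn deg [ 0.   0.1 -0.1]
```

```bash
python3 -m crank '[0,0,0,14,0,15,0.6,0,0,0,14,0,25,0.6,0,0,0,0,-1,30,0.6,0,0,0,0,0,25,0.6,0,0,0,0,0,15,0.6,0,0,0,0,0,10,0.6,0,0,0,0,0,0,0.6]'
python3 -m crank '[0,0,0,0,0,0,0.1,0,0,0,0,0,0,0,0,0,0,0,0,0,0,0,0,0,0,0,0,0,0,0,0,0,0,0,0,0,0,0,0,0,0,0]' 30
python3 -m crank '[0,0,0,0,0,-15,0,0,0,0,0,0,-35,0,0,0,0,0,0,-35,0,0,0,0,0,0,-30,0,0,0,3.5,0,0,0,0,0,0,3.5,0,0,0,0,0,0,0,0,0,0,0]'
python3 -c "
from h import *
go(.525,-.315,.29,88)"
```

```text
clock: 8.27
ee_pos: [0.5067, 0.1008, 0.1759]
eef_rot: [-0.002, -0.046, 0.999, -0.0]
ft_force: [-0.6, 0.3, 0.3]
width: 0.0517
finger_force: 0.0
clock: 8.77
ee_pos: [0.5088, 0.0994, 0.1791]
eef_rot: [0.001, -0.045, 0.999, 0.001]
ft_force: [0.8, 0.6, 6.3]
width: 0.0206
finger_force: 29.5
clock: 9.35
ee_pos: [0.5076, 0.0991, 0.2934]
eef_rot: [0.0, 0.017, 1.0, 0.001]
ft_force: [0.1, 0.6, -1.2]
width: 0.0209
finger_force: 29.3
t 9.35 pos [0.5076 0.0991 0.2934] yaw(tool y) 88.1 tilt [ 0.001  0.001 -1.   ] w 0.0209 ff 29.3
shift tool mm [ -31.5 -413.3    2.9]
turn deg [0.1 0.  0.1]
```

```bash
python3 -m crank '[0,0,0,-2,-25,0,0,0,0,0,-3,-38,0,0,0,0,0,-3,-38,0,0,0,0,0,-3,-38,0,0,0,0,0,-3,-38,0,0,0,0,0,-3,-38,0,0,0,0,0,-3,-38,0,0,0,0,0,-3,-38,0,0]'
python3 -m crank '[0,0,0,-3,-38,0,0,0,0,0,-3,-38,0,0,0,0,0,-2,-30,0,0,0,0,0,0,-16,0,0,0,0,0,0,0,0,0,0,0,0,0,0,0,0]'
python3 -c "
from h import *
go(.525,-.315,.185,88)
f=grab('wrist');save(f,'w5.png')"
```

```text
clock: 10.02
ee_pos: [0.5204, -0.194, 0.292]
eef_rot: [-0.001, 0.016, 1.0, 0.0]
ft_force: [1.4, 0.6, 0.2]
width: 0.0205
finger_force: 29.3
clock: 10.52
ee_pos: [0.5241, -0.3158, 0.2919]
eef_rot: [-0.001, 0.017, 1.0, 0.0]
ft_force: [0.4, 1.0, -0.7]
width: 0.0203
finger_force: 29.3
t 10.52 pos [ 0.5241 -0.3158  0.2919] yaw(tool y) 88.0 tilt [-0.002  0.    -1.   ] w 0.0203 ff 29.3
shift tool mm [ -1.1   0.8 106.9]
turn deg [ 0.  -0.1 -0. ]
```

View pics/w5.png

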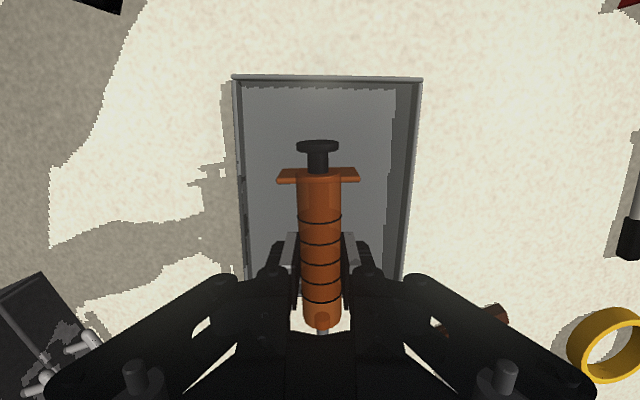

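The spent syringe is held centred over the tray, with its disc at (318,147) and the tray walls at about x=235 and 420. I'll lower and release.

```bash
python3 -m crank '[0,0,0,0,0,20,0,0,0,0,0,0,30,0,0,0,0,0,0,25,0,0,0,0,0,0,15,0,0,0,0,0,0,12,0,0,0,0,0,0,5,0,0,0,0,0,0,0,0]'
python3 -m crank '[0,0,0,0,0,0,0.2,0,0,0,0,0,0,0.35,0,0,0,0,0,0,0.4,0,0,0,0,0,0,0.4,0,0,0,0,0,-10,0.4,0,0,0,0,0,-30,0.4,0,0,0,0,0,-35,0.4,0,0,0,0,0,-35,0.4]'
python3 -m crank '[0,0,0,20,0,-30,0.4,0,0,0,30,0,-20,0.4,0,0,0,35,0,0,0.4,0,0,0,0,0,0,0.4,0,0,0,0,0,0,0.4]'
python3 -c "
from h import *
f=grab('scene');save(f,'s9.png');print(robot.read_state()['clock'])
f=grab('wrist');save(f,'w9.png')"
```

```text
clock: 11.15
ee_pos: [0.5252, -0.3137, 0.1847]
eef_rot: [-0.001, 0.016, 1.0, 0.001]
ft_force: [0.0, -0.3, -0.5]
width: 0.021
finger_force: 29.3
clock: 11.82
ee_pos: [0.5247, -0.3146, 0.2971]
eef_rot: [-0.001, 0.017, 1.0, 0.0]
ft_force: [0.2, -0.3, -1.4]
width: 0.0342
finger_force: 0.0
clock: 12.23
ee_pos: [0.4372, -0.3127, 0.3465]
eef_rot: [0.001, 0.019, 1.0, 0.001]
ft_force: [1.8, 0.7, -0.3]
width: 0.0346
finger_force: 0.0
12.2833
```

View pics/w9.png

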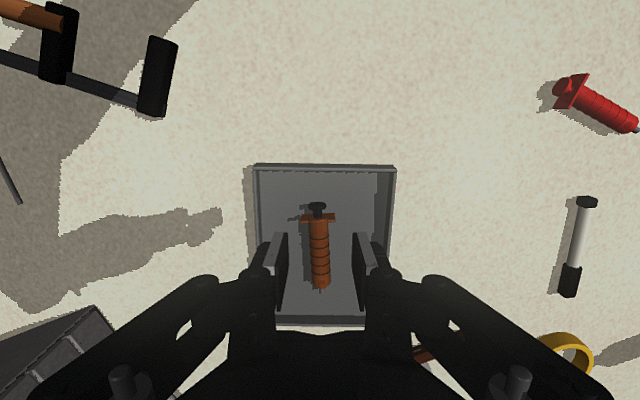

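View pics/s9.png

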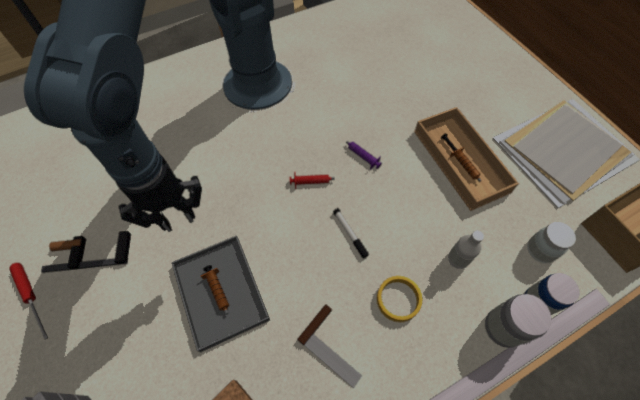

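The spent syringe lies flat in the tray at scene (215,287), the drawn one lies in the box at (460,157), and the gripper is clear of both.

```bash
python3 -c "
from cell import robot
print(robot.sign_off())"
```

```text
the job is handed in; nothing more can be done
None
```

The drawn syringe is lying flat in the wooden box and the spent one flat in the plastic tray, both released, with the look-alikes untouched; I handed the job in at about 12.3 s on the robot's clock.

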